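# Load the sample tester, plug in its test pins and switch it on

## Task

Set up the tester for its next check: lay every metal sample that is on the table (square-tube offcuts and the hex nut) flat on the floor of the nest that fits its shape, and push the thin and the thick test pin fully home, upright, in the sockets that fit them. Only when all samples and both pins are in, throw the tester's switch lever fully over to its other side. Let go of everything and leave the gas cup and the standing bolt alone.

Things in the scene. Friction and masses are not known exactly. Their poses are not given: they have to be found in the camera images.
- offcut_1: sample: large square-tube offcut, 60 x 40 x 40 mm (x, y, z). Lies on the table at the start; may be absent. Origin at the centre of its underside, z up. The bore of the tube runs along x.
- offcut_2: sample: long square-tube offcut, 95 x 30 x 30 mm (x, y, z). Lies on the table at the start; may be absent. Origin at the centre of its underside, z up. The bore of the tube runs along x.
- offcut_3: sample: small square-tube offcut, 45 x 25 x 25 mm (x, y, z). Lies on the table at the start; may be absent. Origin at the centre of its underside, z up. The bore of the tube runs along x.
- hex_nut_1: sample: large steel hex nut, 24 mm across flats along its own x, 28 mm across corners along its own y, 16 mm high. Lies on the table at the start; may be absent. Origin at the centre of its underside, z up. Flats face x and every 60 degrees from it.
- nest_large: fixed aluminium nest block, 88 x 68 x 16 mm, with a rectangular pocket 66 mm (x) by 46 mm (y), 10 mm deep, chamfered mouth: nest of offcut_1. Origin under its centre, x along the pocket's long side.
- nest_large_floor (a point): centre of the pocket floor of nest_large, 6 mm above the table
- nest_long: fixed aluminium nest block, 123 x 58 x 16 mm, with a rectangular pocket 101 mm (x) by 36 mm (y), 10 mm deep, chamfered mouth: nest of offcut_2. Origin under its centre, x along the pocket's long side.
- nest_long_floor (a point): centre of the pocket floor of nest_long, 6 mm above the table
- nest_small: fixed aluminium nest block, 73 x 53 x 16 mm, with a rectangular pocket 51 mm (x) by 31 mm (y), 10 mm deep, chamfered mouth: nest of offcut_3. Origin under its centre, x along the pocket's long side.
- nest_small_floor (a point): centre of the pocket floor of nest_small, 6 mm above the table
- nest_hex: fixed aluminium nest, base 60 x 60 x 8 mm with a hexagonal wall 7 mm high on top of it, 30 mm across flats inside and about 52 mm outside, flats facing its y axis: nest of the hex nut. Origin under its centre.
- nest_hex_floor (a point): centre of the pocket floor of nest_hex, 8 mm above the table
- tester: fixed grey tester box, 70 x 170 x 40 mm (x, y, z), two round sockets and a switch lever on its top, in a row along its y. Origin under its centre.
- pin_thin: thin test pin, upright at the start in one of the two holes of the pin stand: brass shank 6 mm in diameter and 26 mm long with a tapered tip, below a black cylindrical grip 17 mm in diameter and 24 mm high whose flat shoulder rests on the stand. Origin at the shank's tip, z up the pin.
- socket_thin (a point): mouth of the thin pin's socket, 8 mm bore with a 2 mm chamfer, 32 mm deep, vertical, level with the tester's top at 40 mm above the table. A pin is home when its shoulder rests on the top, its tip 26 mm below this point.
- pin_thick: thick test pin, upright at the start in one of the two holes of the pin stand: brass shank 10 mm in diameter and 26 mm long with a tapered tip, below a black cylindrical grip 20 mm in diameter and 24 mm high whose flat shoulder rests on the stand. Origin at the shank's tip, z up the pin.
- socket_thick (a point): mouth of the thick pin's socket, 12 mm bore with a 2 mm chamfer, 32 mm deep, vertical, level with the tester's top at 40 mm above the table. A pin is home when its shoulder rests on the top, its tip 26 mm below this point.
- pin_stand: fixed grey stand of the test pins, 96 x 45 x 34 mm (x, y, z), with two 13 mm holes at 27 mm to either side of its centre along its x. Origin under its centre.
- switch (a joint): switch lever on the tester, rad: 0 leaning towards the tester's +x (away from the robot), 1.0 thrown fully over to its -x (towards the robot). Light friction, stays where it is left.
- switch_tip (a point): centre of the switch lever's tip, a black ball 26 mm in diameter, 45 mm from the pivot; the pivot's axis runs along the tester's y, at the middle of the tester's x, 42 mm above the table. The lever leans 0.5 rad either way.
- frame_work: fixed welded tube frame standing on the table, an obstacle: an overhead bar 34 mm square crosses the table at 0.13 to 0.21 m height, from a post (38 mm square, 0.36 m high) at x 0.49, y -0.14 to a leaning leg at x 0.61, y 0.42.
- gas_cup_2: bystander: ceramic gas cup 28 mm in diameter, 46 mm high, standing on the table behind the nests. Not part of the job.
- hex_bolt_2: bystander: dark bolt 50 mm high standing on its head on the table, right of the nests. Not part of the job.
Things that resemble listed ones, but are neither listed nor needed, are in the scene too. Leave any yellow look-alike of the offcut_2 alone.

How it is judged:
By the outcome, as a careful person would: the job done as asked, in the order asked, and still so for the second after the job is handed in, with the robot touching nothing.
Of offcut_1, offcut_2, offcut_3, hex_nut_1 only 3 to 4 are there at a start; the rules pass over those that are not, and their reading is None.
At some moment in a run one of offcut_1, offcut_2, offcut_3, hex_nut_1 may be knocked a few centimetres aside while the robot is not near it.
It also fails if it takes over 210 s, if anything falls off the work surface, if the arm or the gripper's body presses on something with over 40 N, if the wrist force passes 120 N, or if a joint passes its speed limit or range.

## Robot

A 7-joint arm with a two-finger parallel gripper is mounted at the origin on a cart in front of the work surface, level with it; the furniture and walls round the work are solid. World frame = base frame: x ahead of the robot, y to its left, z up, the work surface at z = 0. Lengths are in m, angles in rad, forces in N, time in s.
With the tool pointing down it reaches from about 0.425 to 0.925 m from the base axis. Payload 6.8 kg.
Tool frame: the origin (TCP) lies on the front face of the gripper's body, between the roots of the fingers; the fingertips stand 73 mm ahead of it and the grasp point (between the pads) lies 54 mm ahead of it (env.nose_length is the distance from the TCP to the fingertips, in m); z points along the fingers, y is the line along which they close (so a half turn about z gives the same grasp; the last joint's range is limited). The gripper opens to 85 mm and grips with 20 to 120 N. Pads are 22 mm wide; open, the fingers measure 114 mm over their backs; the gripper's body (76 mm by 85 mm) begins 54 mm behind the grasp point. The pads swing forward as they close: fully open they stand 13 mm farther back than shut.
Start: joints at [-1.377, 0.477, 0.022, 1.555, -0.011, 1.109, -0.083], TCP at [0.201, 0.645, 0.304] pointing down, gripper open.
Joint ranges: [-2.96, 2.96], [-0.34, 2.1], [-1.41, 1.46], [0.24, 2.44], [-1.37, 4.51], [0.17, 1.92], [-2.96, 2.96]. Speed limits (rad/s): [2.39, 2.39, 3.14, 3.14, 3.14, 3.14, 3.14].

## Interface

Orientations are given as a unit quaternion [w, x, y, z].
In Python, from cell import env, kin, camera, calibration, job gives the robot as it stands. The module is installed in compiled form; this text tells all that it offers. Calls block until the motion is done:
- env.reach(position, orientation): joint-space move of the TCP to a pose.
- env.movel(position, velocity=0.15, rot=None, stop_force=None): straight line of the TCP; rot=None keeps the orientation; velocity is the mean speed in m/s. With stop_force (N) it stops when the force on the tool has changed by that much, and returns True; else False.
- env.goto_joints(angles): joint-space move.
- env.grip(opening, f_grip=None): finger opening in m; f_grip is the grip in N (None keeps the last); returns when the fingers have stopped.
- env.dwell(seconds).
- kin.inverse_kinematics(position, orientation): joint angles nearest the present ones, or None.
- env.get_state(): the state.
- camera(name): name is "scene" or "top" or "wrist"; returns (picture, depth): 384x512x3 uint8, blue, green, red; 384x512 float32, m along the optical axis (not along the pixel's ray), 0 where there is no reading.
- calibration(name): a dict with "fx", "fy", "cx", "cy" (pixels), "k1" (the pictures are not rectified: a ray, as slopes to the right and down, at radius r is drawn at 1 + k1 r^2 times it, then the intrinsics apply), "rvec" (rotation vector, rad) and "tvec" (3), from world to camera coordinates, as OpenCV has them. Camera axes: x right, y down, z forward; pixel columns grow to the right and rows downward; lengths in m; the calibration is good to about 2 mm. A picture is of the moment at which its call begins: read the wrist's pose just before it. calibration takes no time and is no camera call; for the wrist camera it gives the pose at the moment of the call.
A pose or a line that the arm cannot do raises env.PlanningError and nothing moves.
- job.job_done(): hands the job in; it is judged then, once.
The state is a dict: "time": time; "qpos": joint angles; "joint_velocities": joint speeds; "joint_torque": joint torques, N m; "tcp_pos": TCP position; "orientation": TCP orientation; "force": force on the tool from outside, world axes, zero at the start; "torque": the same for the moment, N m; "opening": finger opening in m; "gripper_force": force on a finger pad.
Only numpy, scipy, OpenCV 4.12 (cv2) and the standard library are available. Lean on these libraries where they do the work, as an engineer would, in place of code of your own. Each camera call takes 0.05 s, during which the arm holds its last target. There are 200 camera calls.

## Working session

There is one attempt and no reset: what is moved stays moved. The work goes in short steps, each a Python script; the robot and the scene stay as the last script left them, time stands still between calls to the robot, and variables do not carry over. Pictures are saved under pics/ and viewed, at most 14 in all, crops included, and the job is handed in when it is done.

```bash
mkdir -p pics; cat > h.py <<'E'
import numpy as np, cv2
from cell import env, kin, camera, calibration, job
def cal(n):
    c=calibration(n); R=cv2.Rodrigues(np.array(c["rvec"],float))[0]; return c,R,np.array(c["tvec"],float).ravel()
def rays(c,uv):
    uv=np.atleast_2d(uv).astype(float)
    d=np.c_[(uv[:,0]-c["cx"])/c["fx"],(uv[:,1]-c["cy"])/c["fy"]]; s=d.copy()
    for _ in range(20): s=d/(1+c["k1"]*(s**2).sum(1,keepdims=True))
    return s
def toplane(C,uv,z):
    c,R,t=C; s=rays(c,uv); D=np.c_[s,np.ones(len(s))]@R; o=-R.T@t
    return o+D*((z-o[2])/D[:,2])[:,None]
def cloud(C,depth):
    c,R,t=C; v,u=np.mgrid[:384,:512]; s=rays(c,np.c_[u.ravel(),v.ravel()])
    d=depth.ravel()[:,None]; return ((np.c_[s,np.ones(len(s))]*d-t)@R).reshape(384,512,3)
def proj(C,P):
    c,R,t=C; p=np.atleast_2d(P)@R.T+t; s=p[:,:2]/p[:,2:]; s=s*(1+c["k1"]*(s**2).sum(1,keepdims=True))
    return s*[c["fx"],c["fy"]]+[c["cx"],c["cy"]]
def shot(n,name=None):
    C=cal(n); im,d=camera(n)
    if name: cv2.imwrite(f"pics/{name}.png",im)
    return C,im,d
def down(yaw):  # tool z down, tool y axis (closing) at angle yaw from world y
    return [0,np.cos(yaw/2),np.sin(yaw/2),0]
E
python3 - <<'E'
from h import *
import pickle
for n in("scene","top","wrist"):
    C,im,d=shot(n,n+"0"); print(n,"pos",(-C[1].T@C[2]).round(3),C[0]["fx"])
    np.savez(n+"0.npz",im=im,d=d); pickle.dump(C,open(n+"0.pkl","wb"))
a=[cv2.resize(cv2.imread(f"pics/{n}0.png"),(800,600)) for n in("scene","top")]
cv2.imwrite("pics/sceneL.png",a[0]);cv2.imwrite("pics/topL.png",a[1])
s=env.get_state(); print(s["time"],s["tcp_pos"],s["orientation"],s["qpos"])
E
```

```text
scene pos [ 0.044 -0.642  0.973] 455.13036783137323
top pos [ 0.366 -0.006  1.296] 376.50551846491743
wrist pos [0.128 0.668 0.374] 319.70424504668057
0.15 [0.20049688 0.6441634  0.3031472 ] [-6.59746536e-05  1.50296631e-01  9.88640688e-01 -7.12863045e-04] [-1.37714777  0.47762421  0.02235607  1.55620681 -0.01152365  1.10932139
 -0.0830872 ]
```

View pics/sceneL.png

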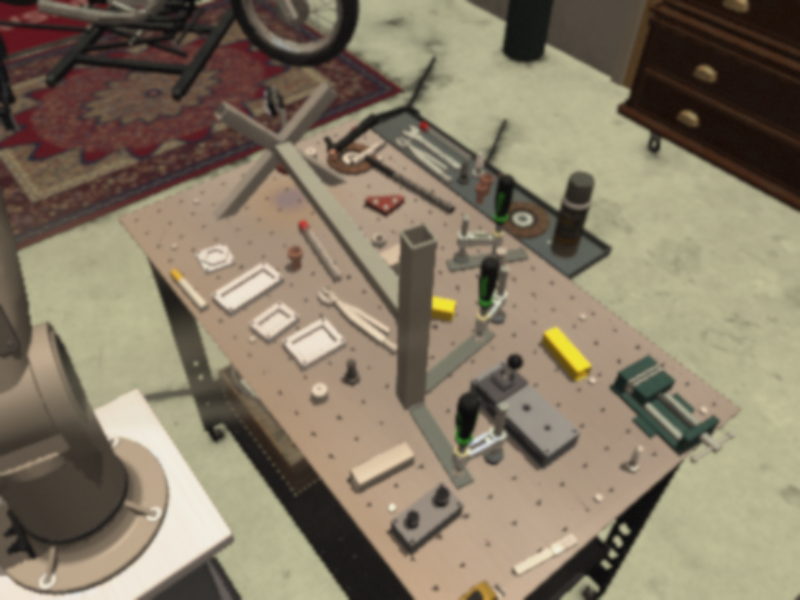

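View pics/topL.png

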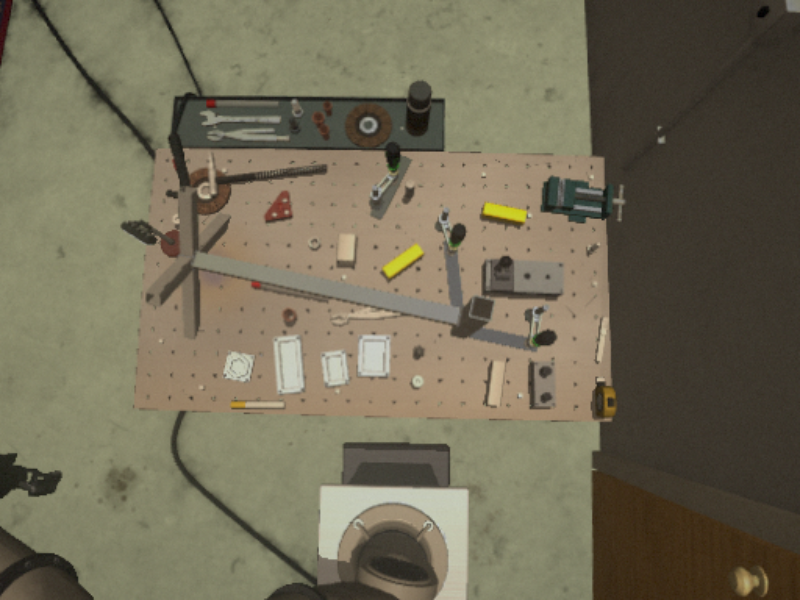

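```bash
python3 - <<'E'
from h import *
import pickle
C=pickle.load(open("top0.pkl","rb")); z=np.load("top0.npz"); im,d=z["im"],z["d"]
P=cloud(C,d)
for n,u,v in [("offA",346,250),("offB",495,382),("nut?",417,381),("nut2?",314,243),("bit",410,190),("yel",403,260),("yel2",505,213),("hex",239,366),("nlong",288,364),("nsm",335,368),("nlg",374,356),("cup",290,317),("bolt",418,352),("tester",530,278),("ball",505,262),("stand",542,385),("p1",544,371),("p2",543,398),("white",602,340)]:
    p=P[round(v*.64),round(u*.64)]; print(n,p.round(3))
ok=np.zeros((384,512),np.uint8); Z=P[...,2]; x=P[...,0]
ok[(Z>.008)&(Z<.12)&(x>.33)&(x<.95)&(abs(P[...,1])<.6)]=255
n,l,st,ce=cv2.connectedComponentsWithStats(ok)
for i in range(1,n):
    if st[i,4]<25: continue
    q=P[l==i]; r=cv2.minAreaRect((q[:,:2]*1000).astype(np.float32)); print(i,st[i,4],"c",np.round(r[0]),np.round(r[1]),round(r[2]),"zmax",np.percentile(q[:,2],90).round(3))
c=im[90:280,80:400]; cv2.imwrite("pics/topcrop.png",cv2.resize(c,(800,475),interpolation=cv2.INTER_CUBIC))
E
```

```text
offA [0.654 0.117 0.04 ]
offB [ 0.377 -0.213  0.027]
nut? [ 0.373 -0.046  0.018]
nut2? [ 0.677  0.193 -0.003]
bit [ 0.789 -0.02   0.049]
yel [ 0.639 -0.01   0.027]
yel2 [ 0.366 -0.006  1.296]
hex [0.397 0.345 0.005]
nlong [0.404 0.238 0.006]
nsm [0.396 0.135 0.006]
nlg [0.425 0.05  0.008]
cup [ 0.508  0.238 -0.001]
bolt [ 0.435 -0.047  0.054]
tester [ 0.601 -0.286  0.039]
ball [ 0.623 -0.222  0.092]
stand [ 0.372 -0.313  0.031]
p1 [ 0.401 -0.31   0.059]
p2 [ 0.343 -0.31   0.053]
white [ 0.471 -0.453  0.003]
1 104 c [947. -35.] [ 6. 30.] 0 zmax 0.112
2 270 c [872. 518.] [152.  30.] 19 zmax 0.026
4 434 c [866. 317.] [105. 274.] 14 zmax 0.018
8 271 c [803.  23.] [ 39. 119.] 52 zmax 0.108
15 1017 c [ 788. -412.] [177. 100.] 87 zmax 0.052
17 61 c [797. -19.] [21. 18.] 2 zmax 0.071
21 37 c [787. 524.] [28. 17.] 77 zmax 0.021
25 211 c [761. 281.] [62. 62.] 12 zmax 0.017
38 262 c [ 752. -233.] [95. 33.] 79 zmax 0.032
45 174 c [ 689. -104.] [93. 30.] 17 zmax 0.106
46 27 c [722. 508.] [23. 15.] 20 zmax 0.025
50 275 c [685. 415.] [ 33. 110.] 79 zmax 0.097
52 196 c [668. 519.] [62. 44.] 3 zmax 0
[... 313 characters left out ...]
] 80 zmax 0.018
80 197 c [517.  74.] [ 27. 151.] 10 zmax 0.015
82 204 c [ 493. -282.] [86. 44.] 1 zmax 0.102
83 49 c [508. 236.] [26. 26.] 47 zmax 0.045
84 41 c [ 496. -455.] [15. 52.] 89 zmax 0.013
85 50 c [ 474. -129.] [39. 15.] 53 zmax 0.108
88 28 c [ 479. -222.] [42. 20.] 73 zmax 0.012
92 325 c [406. 235.] [124.  56.] 8 zmax 0.018
93 251 c [429.  52.] [82. 65.] 1 zmax 0.018
107 37 c [436. -45.] [24. 21.] 1 zmax 0.05
108 145 c [397. 347.] [59. 55.] 76 zmax 0.015
112 211 c [400. 135.] [73. 54.] 9 zmax 0.018
133 277 c [ 375. -213.] [30. 95.] 83 zmax 0.032
134 427 c [ 376. -317.] [93. 47.] 1 zmax 0.055
148 48 c [377. -44.] [20. 24.] 1 zmax 0.028
154 173 c [ 356. -447.] [50. 30.] 1 zmax 0.065
```

View pics/topcrop.png

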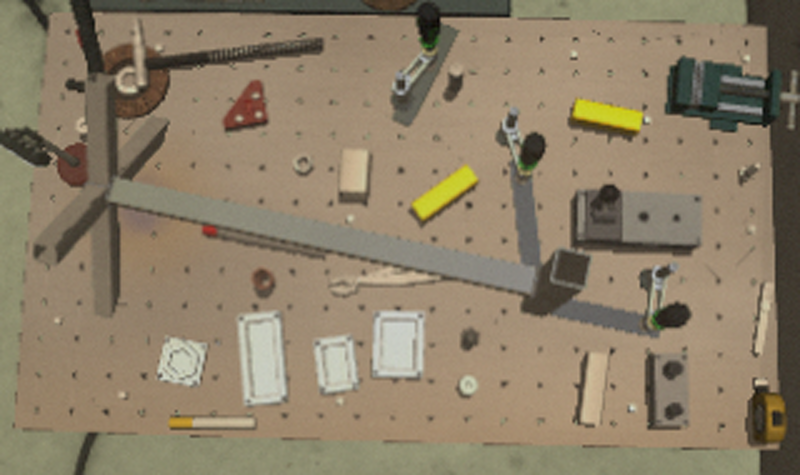

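```bash
cat >> h.py <<'E'
def yawq(yaw): return down(yaw)
def go(p,yaw,via_l=None,**k):
    if via_l: return env.movel(list(p),velocity=via_l,rot=down(yaw),**k)
    env.reach(list(p),down(yaw))
def st():
    s=env.get_state(); print("t",round(s["time"],1),"tcp",s["tcp_pos"].round(4),"q",np.round(s["qpos"],2),"F",np.round(s["force"],1),"op",round(s["opening"],4),"gf",np.round(s["gripper_force"],1)); return s
import pickle
def snap(n,name):
    C,im,d=shot(n,name); pickle.dump((C,im,d),open(name+".pk","wb")); return C,im,d
def load(name): return pickle.load(open(name+".pk","rb"))
E
python3 - <<'E'
from h import *
C=pickle.load(open("top0.pkl","rb")); z=np.load("top0.npz"); P=cloud(C,z["d"])
m=(P[...,2]>.11)&(P[...,0]>.4)&(P[...,0]<.75)
q=P[m]
for y in np.arange(-.18,.5,.04):
    s=q[abs(q[:,1]-y)<.02]
    if len(s): print(round(y,2),len(s),"x",np.percentile(s[:,0],[3,50,97]).round(3),"z",np.percentile(s[:,2],[5,50,97]).round(3))
try:
    go((.43,.26,.36),np.pi/2+.5); st(); snap("wrist","w1")
    go((.43,.06,.40),np.pi/2+.1); st(); snap("wrist","w2")
    go((.40,-.20,.45),np.pi/2-.4); st()
    go((.43,-.28,.36),np.pi/2-.5); st(); snap("wrist","w3"); snap("scene","s3")
except env.PlanningError as e: print("PE",e)
a=[cv2.imread(f"pics/{n}.png") for n in("w1","w2","w3","s3")]
cv2.imwrite("pics/m1.png",cv2.resize(np.vstack([np.hstack(a[:2]),np.hstack(a[2:])]),(800,600),interpolation=cv2.INTER_AREA))
E
```

```text
-0.14 358 x [0.469 0.495 0.657] z [0.15  0.292 0.362]
-0.1 366 x [0.475 0.501 0.721] z [0.126 0.203 0.357]
-0.06 178 x [0.486 0.504 0.522] z [0.189 0.2   0.204]
-0.02 163 x [0.495 0.512 0.53 ] z [0.183 0.195 0.2  ]
0.02 175 x [0.503 0.521 0.539] z [0.176 0.19  0.195]
0.06 160 x [0.512 0.53  0.548] z [0.172 0.185 0.19 ]
0.1 160 x [0.521 0.538 0.557] z [0.164 0.181 0.185]
0.14 157 x [0.529 0.545 0.565] z [0.161 0.176 0.181]
0.18 151 x [0.538 0.554 0.573] z [0.16  0.171 0.175]
0.22 153 x [0.546 0.563 0.582] z [0.152 0.166 0.171]
0.26 146 x [0.556 0.572 0.591] z [0.147 0.161 0.166]
0.3 143 x [0.564 0.582 0.599] z [0.144 0.157 0.161]
0.34 141 x [0.572 0.589 0.608] z [0.137 0.152 0.156]
0.38 200 x [0.582 0.605 0.726] z [0.14  0.149 0.232]
0.42 843 x [0.517 0.628 0.727] z [0.138 0.184 0.235]
0.46 201 x [0.503 0.533 0.613] z [0.156 0.219 0.245]
t 1.8 tcp [0.4294 0.2618 0.3598] q [-0.99  0.13  0.36  1.91 -0.05  1.11 -0.11] F [-0.2 -0.  -1.1] op 0.0851 gf 0.0
t 2.7 tcp [0.43   0.0618 0.3999] q [-0.84 -0.06  0.54  1.99  0.03  1.2  -0.21] F [-0.7  0.2  0.3] op 0.0859 gf 0.0
t 3.8 tcp [ 0.4008 -0.198   0.4497] q [-0.64 -0.13  0.9   1.9   0.1   1.32 -0.17] F [0.2 0.2 0.2] op 0.0857 gf 0.0
t 4.3 tcp [ 0.4306 -0.2787  0.3591] q [-0.48  0.27  1.14  1.92 -0.26  1.13  0.26] F [0.5 0.5 0.5] op 0.0852 gf 0.0
```

View pics/m1.png

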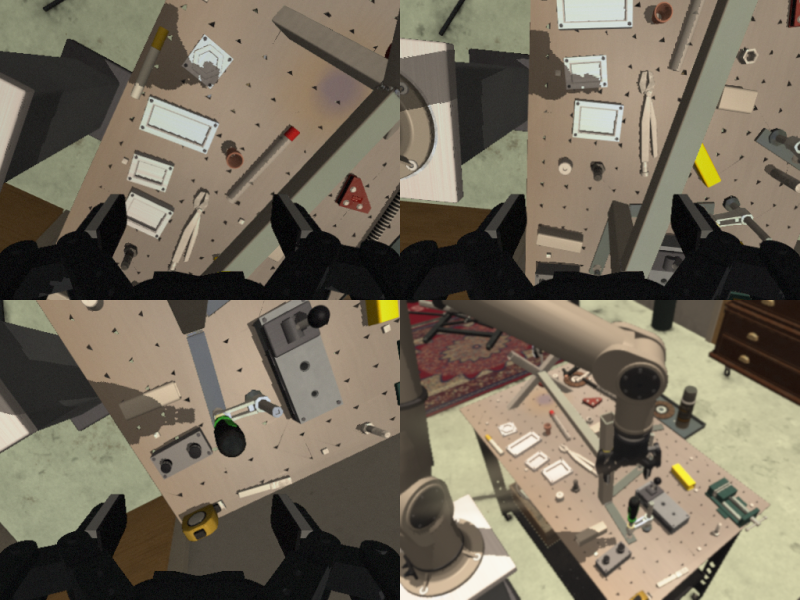

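```bash
cat >> h.py <<'E'
def rects(P,z0,z1,box,amin=40):
    m=((P[...,2]>z0)&(P[...,2]<z1)&(P[...,0]>box[0])&(P[...,0]<box[1])&(P[...,1]>box[2])&(P[...,1]<box[3])).astype(np.uint8)*255
    n,l,s,_=cv2.connectedComponentsWithStats(m); out=[]
    for i in range(1,n):
        if s[i,4]<amin: continue
        r=cv2.minAreaRect((P[l==i][:,:2]*1000).astype(np.float32)); q=P[l==i]
        out.append((np.round(r[0],1),np.round(r[1],1),round(r[2],1),s[i,4],np.round(np.median(q,0)*1000,1)))
    return out
E
python3 - <<'E'
from h import *
for n,box in (("w1",(.34,.5,0,.42)),("w2",(.34,.5,0,.3))):
    C,im,d=load(n); P=cloud(C,d); print(n)
    for r in rects(P,.012,.019,box,150): print("  rim",r)
    for r in rects(P,.003,.010,box,150): print("  pocket",r)
C,im,d=load("w2"); P=cloud(C,d)
for r in rects(P,.010,.05,(.62,.72,.08,.25)): print("far",r)
for r in rects(P,.010,.05,(.34,.42,-.08,0)): print("white",r)
for r in rects(P,.025,.035,(.33,.45,-.3,-.15)): print("off2 w2",r)
C,im,d=load("w3"); P=cloud(C,d)
for r in rects(P,.025,.035,(.33,.45,-.28,-.15)): print("off2",r)
for r in rects(P,.030,.038,(.3,.45,-.4,-.25)): print("stand",r)
for r in rects(P,.05,.066,(.3,.45,-.4,-.25)): print("pin",r)
for r in rects(P,.036,.045,(.5,.7,-.4,-.15)): print("tester",r)
for r in rects(P,.07,.11,(.55,.7,-.3,-.15)): print("ball",r)
g=cv2.cvtColor(im,cv2.COLOR_BGR2GRAY)
cv2.imwrite("pics/w3c.png",cv2.resize(im[0:330,100:460],(720,660))[:600])
E
```

```text
w1
  rim (array([398.3, 348.7]), array([50.4, 46.2]), 51.4, np.int32(724), array([398.6, 350.3,  15.9]))
  rim (array([406.2, 235.6]), array([122.3,  59. ]), 7.0, np.int32(2074), array([404.1, 237. ,  16.9]))
  rim (array([400.7, 135.5]), array([73.6, 53.1]), 9.2, np.int32(1151), array([398.9, 135.6,  16.5]))
  rim (array([429.6,  51.8]), array([88.1, 70. ]), 0.2, np.int32(1142), array([436.8,  63. ,  16.4]))
  pocket (array([397.7, 348.5]), array([60.2, 61.1]), 80.6, np.int32(959), array([397.5, 350.9,   8.8]))
  pocket (array([398.4, 348.4]), array([30., 32.]), 80.9, np.int32(461), array([397.9, 348.6,   8.9]))
  pocket (array([406.3, 234.8]), array([100.3,  35.1]), 6.9, np.int32(1908), array([405.3, 234.7,   7.1]))
  pocket (array([401. , 133.5]), array([51.5, 27.7]), 8.3, np.int32(647), array([401. , 132.9,   6.8]))
  pocket (array([429.7,  49.2]), array([66.1, 43.6]), 0.4, np.int32(1097), array([429.6,  48.6,   6.6]))
w2
  rim (array([407.4, 227.9]), array([122.6,  42.3]), 6.5, np.int32(1378), array([408.2, 216.2,  16.8]))
  rim (array([400.4, 134.6]), array([72. , 53.3]), 9.4, 
[... 922 characters left out ...]
 8.3]), 0.4, np.int32(132), array([ 348.7, -293.9,   31.8]))
off2 (array([ 375.7, -213.7]), array([30.2, 95.1]), 82.6, np.int32(1838), array([ 377.6, -213.4,   30.8]))
stand (array([ 375.5, -315.4]), array([95.4, 45.9]), 1.4, np.int32(1960), array([ 375.7, -311.2,   35. ]))
pin (array([ 402.4, -314.6]), array([19.7, 19.5]), 9.8, np.int32(228), array([ 402.8, -313.5,   58.8]))
pin (array([ 349.1, -315.9]), array([16.9, 14.7]), 61.4, np.int32(152), array([ 349.7, -315. ,   58.6]))
tester (array([ 607.3, -274.1]), array([171. ,  71.1]), 88.5, np.int32(6573), array([ 605.3, -293.3,   41. ]))
ball (array([ 628.2, -224.4]), array([24.7, 24.7]), 21.7, np.int32(712), array([ 625. , -224. ,   91.2]))
```

View pics/w3c.png

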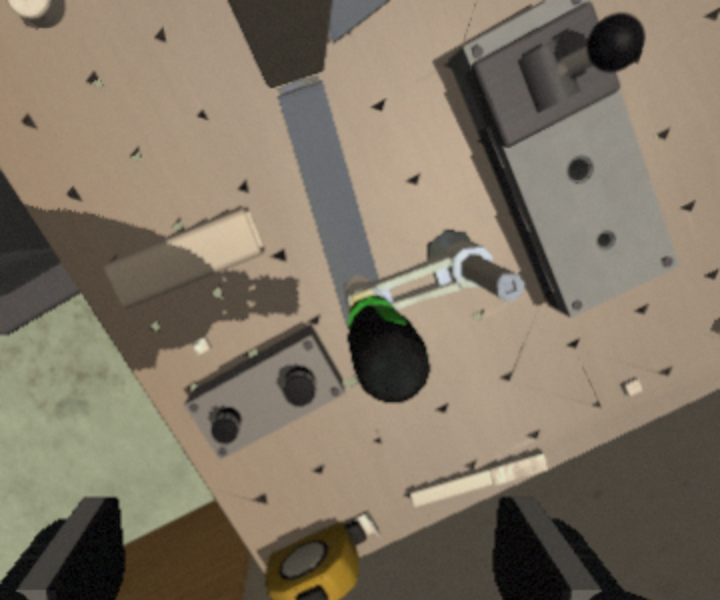

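```bash
cat >> h.py <<'E'
def besty(p,yaw):
    q0=env.get_state()["qpos"]; best=None
    for y in (yaw,yaw+np.pi):
        q=kin.inverse_kinematics(list(p),down(y))
        if q is None: continue
        c=np.abs(np.array(q)-q0).max()
        if best is None or c<best[0]: best=(c,y)
    return best[1]
def hop(p,yaw):  # joint-space move, nearer half turn
    y=besty(p,yaw); env.reach(list(p),down(y)); return y
E
python3 - <<'E'
from h import *
r=np.deg2rad
y=hop((.378,-.2137,.22),r(-7.4)); st()
C,im,d=snap("wrist","w4"); P=cloud(C,d)
c=[k for k in rects(P,.025,.035,(.33,.45,-.28,-.15),200)]; print(c)
E
```

```text
t 5.3 tcp [ 0.3792 -0.2136  0.2209] q [-0.62  0.45  1.26  2.24 -0.59  0.85 -0.67] F [ 0.3 -0.3  0.3] op 0.0855 gf 0.0
[(array([ 375.5, -212.7]), array([29.9, 94.2]), 82.6, np.int32(3599), array([ 379.7, -213. ,   30.8]))]
```

```bash
cat > mv.py <<'E'
from h import *
r=np.deg2rad
def yaw_now():
    w,x,y,z=env.get_state()["orientation"]; return 2*np.arctan2(y,x)
def pick(xy,tipz,op,f=60,lift=.2,pre=None):
    env.grip(pre or op+.03)
    x,y=xy; z=tipz+.073
    env.movel([x,y,z+.05],velocity=.15,rot=down(yaw_now()))
    hit=env.movel([x,y,z],velocity=.05,stop_force=15); 
    if hit: print("HIT")
    env.grip(op-.01,f_grip=f); s=st()
    env.movel([x,y,lift],velocity=.12); return s
def aim(yaw):  # nearest equivalent half turn
    y0=yaw_now(); return yaw+np.pi*round((y0-yaw)/np.pi)
def place(xy,yaw,z,release,near=.03):
    a=aim(yaw); x,y=xy
    env.movel([x,y,z+near],velocity=.12,rot=down(a))
    hit=env.movel([x,y,z-.003],velocity=.03,stop_force=6); s=st(); print("contact",hit)
    env.grip(release)
    env.movel([x,y,z+.09],velocity=.12)
E
python3 - <<'E'
from mv import *
try:
    pick((.3758,-.213),.013,.03); st()
    y=yaw_now()
    env.movel([.40,-.2,.45],velocity=.25); st()
    hop((.41,0,.46),y+.1); st()
    hop((.4062,.235,.25),r(6.9)); st()
except env.PlanningError as e: print("PE",e); st()
snap("wrist","w5")
E
```

```text
t 8.0 tcp [ 0.376  -0.2132  0.0865] q [-0.28  0.63  0.83  2.31 -0.94  0.58 -0.41] F [-1.   1.6  7.3] op 0.0282 gf 59.3
t 9.1 tcp [ 0.3755 -0.2127  0.1995] q [-0.57  0.47  1.19  2.26 -0.63  0.8  -0.65] F [-0.2 -0.4 -2.2] op 0.0286 gf 59.3
t 11.6 tcp [ 0.3998 -0.2     0.4497] q [-0.87 -0.21  1.06  1.91  0.19  1.34 -1.57] F [ 0.1  0.2 -2.2] op 0.0286 gf 60.0
t 12.5 tcp [ 0.4101 -0.0008  0.4599] q [-0.87 -0.19  0.62  1.94  0.11  1.35 -1.88] F [ 1.1  0.1 -1.5] op 0.0287 gf 60.0
t 13.7 tcp [0.4072 0.2342 0.251 ] q [-1.05  0.21  0.45  2.11 -0.12  0.84 -1.98] F [ 0.  -0.6 -1.8] op 0.0284 gf 60.0
```

```bash
python3 - <<'E'
from mv import *
try:
    place((.4062,.2352),r(6.9),.0925,.05)
    st()
    hop((.47,.235,.25),r(95)); st()
except env.PlanningError as e: print("PE",e); st()
C,im,d=snap("wrist","w6"); P=cloud(C,d)
print(rects(P,.029,.042,(.33,.5,.15,.32),100))
C,im,d=snap("top","t6"); P=cloud(C,d)
for q in rects(P,.010,.05,(.62,.72,.05,.26),15): print("far",q)
E
```

```text
t 15.8 tcp [0.4061 0.2351 0.0925] q [-0.91  0.5   0.31  2.21 -0.32  0.48 -1.8 ] F [-0.9 -0.3  7.2] op 0.0285 gf 61.1
contact True
t 17.1 tcp [0.4058 0.235  0.182 ] q [-1.01  0.33  0.42  2.17 -0.21  0.68 -1.9 ] F [-0.8 -0.9 -0.2] op 0.05 gf 0.0
t 18.1 tcp [0.4693 0.2347 0.249 ] q [-1.48  0.64  1.28  2.02 -0.72  1.05 -2.91] F [-0.1 -0.1 -0.3] op 0.0498 gf 0.0
[(array([403.3, 237.3]), array([95.5, 30.5]), 7.7, np.int32(3268), array([403.6, 235.5,  36.8]))]
far (array([660.8, 117.4]), array([40.1, 60.3]), 87.9, np.int32(211), array([660.7, 116.7,  37.8]))
far (array([676.2, 191.9]), array([22.1, 22.2]), 41.4, np.int32(22), array([675.7, 190.1,  14.4]))
```

```bash
python3 - <<'E'
from mv import *
try:
    env.goto_joints([-0.99,.13,.36,1.91,-.05,1.11,-1.2]); print(np.rad2deg(yaw_now()));st()
    for a in (15.3,195.3): print(a,kin.inverse_kinematics([.679,.19,.3],down(r(a))))
    hop((.55,.22,.36),r(15.3)) if 0 else env.reach([.55,.22,.36],down(r(15.3))); st()
    env.reach([.679,.191,.30],down(r(15.3))); st()
except env.PlanningError as e: print("PE",e); st()
snap("scene","s7")
C,im,d=snap("wrist","w7"); P=cloud(C,d)
for q in rects(P,.012,.05,(.62,.72,.05,.26),40): print("far",q)
E
```

```text
56.13379587963187
t 19.7 tcp [0.4299 0.2584 0.3609] q [-0.99  0.13  0.36  1.91 -0.05  1.11 -1.2 ] F [-0.3  0.4  0.3] op 0.0497 gf 0.0
15.3 [-0.7334176   0.58559773  0.57445411  1.50682982 -0.3354902   1.14860264
 -1.40057983]
195.3 [-0.41376965  0.53081872  0.07844593  1.48143043 -0.04385684  1.13105785
  1.51042861]
t 20.2 tcp [0.5502 0.2196 0.3589] q [-0.89  0.32  0.51  1.72 -0.17  1.15 -1.63] F [-0.5  0.4 -0.6] op 0.0502 gf 0.0
t 20.9 tcp [0.6783 0.1918 0.2995] q [-0.7   0.57  0.52  1.5  -0.3   1.14 -1.43] F [-1.1  0.3  0.3] op 0.0498 gf 0.0
far (array([679. , 191.8]), array([26.7, 22.7]), 15.4, np.int32(245), array([679.2, 191.6,  16.8]))
far (array([663.3, 118.3]), array([40.5, 60.4]), 87.5, np.int32(2167), array([665.7, 121.8,  40.6]))
```

View pics/s7.png

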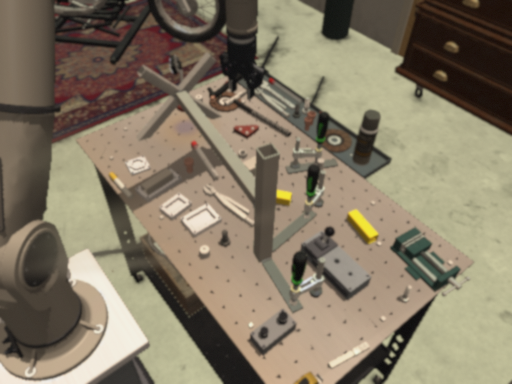

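```bash
python3 - <<'E'
from mv import *
try:
    pick((.679,.1918),.0085,.024,f=60,lift=.33); st()
    C,im,d=snap("wrist","w8")
    env.reach([.55,.24,.36],down(yaw_now())); 
    env.reach([.42,.34,.30],down(yaw_now())); st()
    C,im,d=snap("top","t8"); P=cloud(C,d)
    print(rects(P,.010,.05,(.62,.72,.05,.26),15))
except env.PlanningError as e: print("PE",e); st()
E
```

```text
t 24.0 tcp [0.6794 0.1919 0.0822] q [-0.63  0.81  0.41  1.63 -0.42  0.79 -1.34] F [-0.7  0.1  3.2] op 0.0216 gf 59.1
t 26.2 tcp [0.6788 0.1918 0.3293] q [-0.71  0.55  0.53  1.47 -0.29  1.2  -1.44] F [-0.3 -0.  -0.6] op 0.0214 gf 58.8
t 27.6 tcp [0.4213 0.3394 0.3   ] q [-1.21  0.28  0.5   1.91 -0.16  0.99 -1.94] F [-0.7  0.4 -0. ] op 0.0216 gf 58.8
[(array([660.4, 117.6]), array([40.2, 60.3]), 87.7, np.int32(212), array([660.9, 116.9,  38. ]))]
```

```bash
python3 - <<'E'
from mv import *
try:
    env.reach([.3982,.3485,.2],down(r(-9.4)))
    place((.3982,.3485),r(-9.4),.0902,.042); st()
    env.movel([.45,.33,.30],velocity=.2)
except env.PlanningError as e: print("PE",e); st()
C,im,d=snap("wrist","w9"); P=cloud(C,d)
print(rects(P,.019,.03,(.33,.5,.28,.42),30))
u,v=proj(C,[.398,.3485,.02])[0].astype(int); print(u,v)
u=np.clip(u,80,432);v=np.clip(v,80,304)
cv2.imwrite("pics/w9c.png",cv2.resize(im[v-80:v+80,u-80:u+80],(480,480)))
E
```

```text
t 29.9 tcp [0.3981 0.3484 0.09  ] q [-1.15  0.59  0.4   2.07 -0.42  0.56 -2.19] F [-1.1 -0.7  6.5] op 0.0214 gf 59.5
contact True
t 31.1 tcp [0.3978 0.3483 0.1796] q [-1.24  0.44  0.51  2.04 -0.31  0.74 -2.27] F [-0.1 -0.4 -0.1] op 0.0423 gf 0.0
[(array([397.9, 350.5]), array([23.2, 26.9]), 80.5, np.int32(264), array([398.1, 350.2,  24.5]))]
245 207
```

View pics/w9c.png

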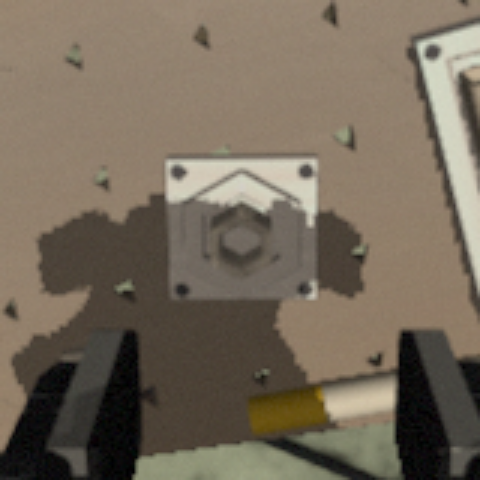

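```bash
python3 - <<'E'
from mv import *
try:
    env.reach([.55,.2,.36],down(r(-2.3)))
    env.reach([.664,.117,.30],down(r(-2.3))); st()
    C,im,d=snap("wrist","w10"); P=cloud(C,d); q=[k for k in rects(P,.032,.05,(.6,.75,.02,.25),300)]; print(q)
    (cx,cy)=q[0][0]/1000
    if abs(q[0][2]-87.6)<2 and np.hypot(cx-.6635,cy-.1175)<.006:
        pick((cx,cy),.016,.04,f=70,lift=.36,pre=.07); st()
        env.reach([.55,.09,.37],down(r(-1))); env.reach([.4293,.0497,.26],down(r(.2))); st()
except env.PlanningError as e: print("PE",e); st()
E
```

```text
t 33.4 tcp [0.6635 0.1185 0.2986] q [-0.7   0.55  0.63  1.59 -0.35  1.12 -1.59] F [-0.  -0.4 -0.2] op 0.0421 gf 0.0
[(array([663.8, 118.1]), array([40.1, 59.9]), 87.7, np.int32(2101), array([664.9, 118.1,  40.8]))]
t 36.6 tcp [0.6642 0.118  0.0896] q [-0.6   0.78  0.49  1.72 -0.5   0.77 -1.47] F [-0.4 -0.8  4.5] op 0.0389 gf 72.1
t 39.0 tcp [0.6636 0.1181 0.3594] q [-0.71  0.5   0.66  1.52 -0.32  1.23 -1.61] F [-0.4 -0.3 -1.2] op 0.0392 gf 71.4
t 40.2 tcp [0.4308 0.0501 0.2605] q [-0.91  0.14  0.72  2.19 -0.12  0.85 -1.68] F [ 1.  -0.1 -2. ] op 0.0384 gf 71.3
```

```bash
python3 - <<'E'
from mv import *
try:
    place((.4292,.0497),r(.2),.0956,.06); st()
    env.movel([.4292,.0497,.30],velocity=.2)
    C,im,d=snap("wrist","w11"); P=cloud(C,d); print(rects(P,.040,.055,(.33,.5,0,.12),100))
    # sockets prep: cross high to tester side
    env.reach([.41,0,.46],down(r(45)))
    env.reach([.40,-.2,.46],down(r(60))); st()
    C,im,d=snap("top","t11"); P=cloud(C,d)
    for q in rects(P,.010,.05,(.33,.75,-.03,.40),30): print(q)
    env.reach([.43,-.28,.36],down(r(90))); st()
    snap("wrist","w12")
except env.PlanningError as e: print("PE",e); st()
C,im,d=load("w3")
g=cv2.cvtColor(im,cv2.COLOR_BGR2GRAY)
for u,v in ((100+580/2,168/2),(100+606/2,239/2)):
    s=g[int(v)-14:int(v)+14,int(u)-14:int(u)+14]; m=(s<60).astype(np.uint8); n,l,stt,ce=cv2.connectedComponentsWithStats(m)
    for i in range(1,n):
        if stt[i,4]>8: uv=ce[i]+[int(u)-14,int(v)-14]; print(stt[i,4],uv,toplane(C,uv,.04).round(4))
E
```

```text
t 42.4 tcp [0.4291 0.0496 0.0955] q [-0.65  0.48  0.48  2.3  -0.5   0.46 -1.33] F [-2.   0.1  8.2] op 0.0386 gf 72.4
contact True
t 43.7 tcp [0.4288 0.0498 0.1851] q [-0.83  0.3   0.67  2.26 -0.3   0.67 -1.51] F [ 0.5 -1.1 -0. ] op 0.0601 gf 0.0
[(array([429. ,  51.5]), array([59.6, 39.7]), 0.7, np.int32(2130), array([430.2,  51.7,  46.9]))]
t 46.0 tcp [ 0.4002 -0.198   0.4595] q [-1.03 -0.33  1.1   1.89  0.3   1.41 -0.52] F [ 0.4  1.3 -0.3] op 0.06 gf 0.0
(array([741.7, 276.7]), array([23. , 61.2]), 12.7, np.int32(82), array([739.4, 278.6,  14.2]))
(array([711.1, 395.6]), array([ 7. , 47.9]), 88.1, np.int32(39), array([706.7, 396.6,  23.6]))
(array([632.1,  -2. ]), array([31.1, 81.6]), 38.1, np.int32(198), array([6.276e+02, 2.000e-01, 2.770e+01]))
(array([561.9, 240.8]), array([171. ,  10.3]), 78.4, np.int32(124), array([564.5, 250.8,  15.3]))
(array([517.2,  73.6]), array([ 24.7, 143.9]), 8.2, np.int32(143), array([516.,  70.,  13.]))
(array([508. , 236.6]), array([23.9, 27.3]), 0.8, np.int32(47), array([511.7, 242.4,  36.8]))
(array([405.8, 235.2]), array([123.9,  55.5]), 7.5, np.int32(539), array([402.8, 233.2,  18.8]))
(array([428.7,  51.9]), array([81.9, 65.1]), 1.4, np.int32(442), array([429.2,  51. ,  18.2]))
(array([400.2, 135. ]), array([72.7, 53. ]), 9.5, np.int32(196), array([398.7, 137.3,  14.8]))
(array([396.9, 347.1]), array([48.9, 50. ]), 71.8, np.int32(139), array([394.2, 348.3,  14.6]))
t 47.1 tcp [ 0.4306 -0.2792  0.3602] q [-0.1   0.16  0.64  1.9  -0.11  1.11  0.58] F [ 0.7 -0.4  0.1] op 0.0599 gf 0.0
75 [388.88  84.36] [[ 0.6075 -0.2787  0.04  ]]
27 [401.74074074 119.40740741] [[ 0.6063 -0.3234  0.04  ]]
```

```bash
cat >> mv.py <<'E'
def circ(im,C,xyz,rad,dark=60,w=None):
    u,v=proj(C,xyz)[0]; c=C[0]; 
    k=w or 22; u0,v0=int(u)-k,int(v)-k
    g=cv2.cvtColor(im,cv2.COLOR_BGR2GRAY)[max(v0,0):v0+2*k,max(u0,0):u0+2*k]
    n,l,s,ce=cv2.connectedComponentsWithStats((g<dark).astype(np.uint8))
    return [(int(s[i,4]),s[i,2:4].tolist(),toplane(C,ce[i]+[max(u0,0),max(v0,0)],xyz[2]).round(4)[0]) for i in range(1,n) if s[i,4]>10]
E
python3 - <<'E'
from mv import *
C,im,d=load("w12"); P=cloud(C,d)
for r_ in rects(P,.052,.066,(.3,.45,-.4,-.25)): print("pin",r_)
print(rects(P,.036,.045,(.5,.7,-.4,-.15)))
print(circ(im,C,(.6075,-.2787,.04),6),circ(im,C,(.6063,-.3234,.04),6))
try:
    env.reach([.4026,-.3148,.22],down(r(90))); st()
    pick((.4026,-.3148),.037,.02,f=40,lift=.27,pre=.036); st()
    env.reach([.50,-.30,.32],down(r(90)));st()
    C,im,d=snap("wrist","w13")
    print(circ(im,C,(.6075,-.2787,.04),6),circ(im,C,(.6063,-.3234,.04),6))
except env.PlanningError as e: print("PE",e); st()
snap("scene","s13")
cv2.imwrite("pics/m13.png",cv2.resize(np.hstack([im,cv2.imread("pics/s13.png")]),(800,300),interpolation=cv2.INTER_AREA))
E
```

```text
pin (array([ 402.6, -314.9]), array([19.5, 19.9]), 1.1, np.int32(226), array([ 402.7, -314.2,   58.9]))
pin (array([ 349.6, -315.7]), array([16.2, 17.3]), 60.9, np.int32(167), array([ 350.2, -315.2,   58.7]))
[(array([ 607.5, -273.8]), array([169.9,  71.9]), 88.4, np.int32(5499), array([ 605.2, -292.1,   41. ]))]
[(59, [9, 9], array([ 0.6073, -0.2787,  0.04  ]))] [(19, [6, 4], array([ 0.6064, -0.3235,  0.04  ]))]
t 47.8 tcp [ 0.4037 -0.3142  0.2209] q [ 0.04  0.36  0.61  2.05 -0.28  0.81  0.82] F [ 0.9 -0.4 -0.3] op 0.0595 gf 0.0
t 50.2 tcp [ 0.4024 -0.3142  0.1101] q [ 0.17  0.54  0.48  2.11 -0.44  0.58  0.96] F [-1.1 -0.7  4.8] op 0.0182 gf 39.0
t 51.7 tcp [ 0.4023 -0.3145  0.2693] q [-0.    0.28  0.65  2.01 -0.22  0.91  0.77] F [-0.5 -0.3 -0.2] op 0.0183 gf 40.0
t 52.2 tcp [ 0.5005 -0.2997  0.3194] q [-0.06  0.36  0.64  1.8  -0.24  1.07  0.66] F [-0.1  0.1  0.2] op 0.0181 gf 40.0
[(63, [9, 9], array([ 0.607 , -0.2788,  0.04  ]))] [(18, [5, 5], array([ 0.6056, -0.3236,  0.04  ]))]
```

View pics/m13.png

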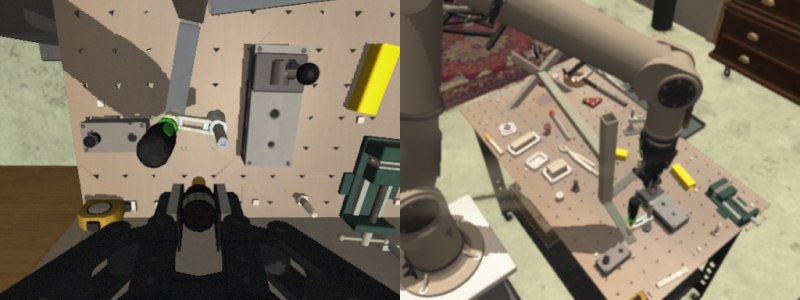

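```bash
python3 - <<'E'
from mv import *
env.reach([.607,-.279,.24],down(r(90))); s=st()
C,im,d=snap("scene","s14"); P=cloud(C,d); 
m=(P[...,2]>.25)&(P[...,0]>.1)&(P[...,0]<.8)&(abs(P[...,1])<.5)&(d>0)
q=P[m]; q=q[~((abs(q[:,0]-.49)<.04)&(abs(q[:,1]+.14)<.04)&(q[:,2]<.37))]
for x in np.arange(.2,.75,.05):
    s=q[abs(q[:,0]-x)<.025]
    if len(s)>5: print(round(x,2),len(s),"y",np.percentile(s[:,1],[2,98]).round(2),"z",np.percentile(s[:,2],[2,98]).round(2))
q2=q[np.hypot(q[:,0]-.49,q[:,1]+.14)<.12]; print("near post minz",len(q2),np.percentile(q2[:,2],[1,5]) if len(q2) else None)
C,im,d=snap("wrist","w14")
print(circ(im,C,(.6075,-.2787,.04),6),circ(im,C,(.6063,-.3234,.04),6))
E
```

```text
t 52.9 tcp [ 0.6059 -0.2798  0.2393] q [-0.05  0.58  0.57  1.66 -0.36  1.    0.64] F [ 0.5 -0.2  0. ] op 0.0183 gf 40.0
0.2 4713 y [-0.07 -0.01] z [0.5 0.7]
0.25 2528 y [-0.08 -0.05] z [0.58 0.7 ]
0.3 833 y [-0.11 -0.05] z [0.65 0.7 ]
0.35 2060 y [-0.16 -0.11] z [0.63 0.7 ]
0.4 2595 y [-0.2  -0.15] z [0.6  0.69]
0.45 2789 y [-0.23 -0.16] z [0.56 0.68]
0.5 2576 y [-0.27 -0.19] z [0.51 0.64]
0.55 4184 y [-0.31 -0.23] z [0.26 0.6 ]
0.6 3038 y [-0.34 -0.24] z [0.26 0.56]
0.65 252 y [-0.3  -0.25] z [0.26 0.55]
near post minz 7879 [0.5297575  0.55611481]
[(88, [12, 10], array([ 0.6077, -0.2797,  0.04  ]))] [(438, [44, 14], array([ 0.6046, -0.3389,  0.04  ]))]
```

View pics/s14.png

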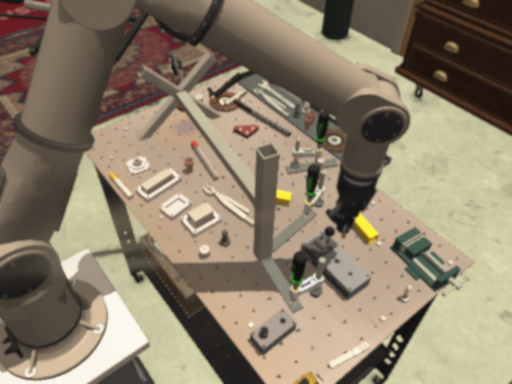

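```bash
cat >> mv.py <<'E'
def insert(xy,zhome,yaw=np.pi/2):
    x,y=xy; z1=zhome+.030
    env.movel([x,y,zhome+.06],velocity=.12,rot=down(yaw))
    env.movel([x,y,z1],velocity=.06)
    offs=[(0,0)]+[(q*np.cos(a),q*np.sin(a)) for q in (.0015,.003) for a in np.arange(0,6.2,1.05)]
    for dx,dy in offs:
        env.movel([x+dx,y+dy,z1],velocity=.04)
        env.movel([x+dx,y+dy,zhome-.002],velocity=.03,stop_force=10)
        s=st()
        if s["tcp_pos"][2]<zhome+.004: return True
    return False
E
python3 - <<'E'
from mv import *
ok=insert((.6072,-.2786),.1161); print(ok)
if ok:
    env.grip(.036); x=env.get_state()["tcp_pos"]; env.movel([x[0],x[1],.27],velocity=.15); st()
    env.movel([.50,-.3,.32],velocity=.2)
    C,im,d=snap("wrist","w15"); P=cloud(C,d)
    for q in rects(P,.052,.075,(.57,.65,-.35,-.24),20): print(q)
    print(circ(im,C,(.6063,-.3234,.04),6))
E
```

```text
t 55.5 tcp [ 0.607  -0.2785  0.1162] q [ 0.    0.73  0.49  1.73 -0.45  0.8   0.7 ] F [-0.7  0.5  5.7] op 0.0187 gf 40.8
True
t 57.0 tcp [ 0.6059 -0.2777  0.2689] q [-0.07  0.55  0.59  1.64 -0.34  1.06  0.62] F [-0.3  0.4 -0.4] op 0.0355 gf 0.0
(array([ 606.1, -279.7]), array([19.7, 20. ]), 7.9, np.int32(360), array([ 604.9, -279. ,   64.8]))
[(22, [6, 5], array([ 0.6062, -0.3235,  0.04  ]))]
```

```bash
python3 - <<'E'
from mv import *
try:
    env.reach([.3494,-.3156,.24],down(r(90)))
    pick((.3494,-.3154),.037,.017,f=40,lift=.27,pre=.036); st()
    env.reach([.50,-.31,.32],down(r(90)))
    env.reach([.606,-.323,.24],down(r(90))); st()
    ok=insert((.6062,-.3232),.1161); print(ok)
    if ok:
        env.grip(.036); x=env.get_state()["tcp_pos"]; env.movel([x[0],x[1],.27],velocity=.15); st()
        env.movel([.50,-.3,.32],velocity=.2)
        C,im,d=snap("wrist","w16"); P=cloud(C,d)
        for q in rects(P,.052,.075,(.57,.65,-.37,-.24),20): print(q)
        for q in rects(P,.07,.11,(.55,.7,-.25,-.15)): print("ball",q)
except env.PlanningError as e: print("PE",e); st()
E
```

```text
t 60.9 tcp [ 0.3496 -0.3155  0.1104] q [ 0.2   0.5   0.5   2.21 -0.46  0.54  1.05] F [-0.1 -0.4  5.4] op 0.0156 gf 39.0
t 62.3 tcp [ 0.3491 -0.3151  0.2694] q [-0.02  0.21  0.71  2.1  -0.17  0.89  0.8 ] F [ 0.  -0.  -0.4] op 0.0151 gf 39.0
t 63.6 tcp [ 0.6044 -0.324   0.2395] q [-0.    0.62  0.61  1.62 -0.4   1.03  0.72] F [ 0.3 -0.7 -0.7] op 0.0155 gf 39.0
t 66.1 tcp [ 0.606  -0.3231  0.1165] q [ 0.05  0.76  0.52  1.68 -0.48  0.83  0.79] F [-0.6  1.8  5.8] op 0.0152 gf 39.5
True
t 67.6 tcp [ 0.605  -0.3222  0.2689] q [-0.01  0.59  0.62  1.59 -0.38  1.08  0.71] F [ 0.1 -0.3 -0.4] op 0.0356 gf 0.0
(array([ 606. , -279.4]), array([19.2, 19.8]), 3.3, np.int32(359), array([ 604.8, -278.9,   64.8]))
(array([ 605.1, -323.4]), array([16.6, 16.3]), 48.1, np.int32(253), array([ 604. , -322.5,   64.6]))
ball (array([ 628.8, -224.4]), array([25.2, 24.4]), 63.4, np.int32(732), array([ 625.8, -224.1,   91.4]))
```

```bash
python3 - <<'E'
from mv import *
C,im,d=snap("top","t17"); P=cloud(C,d)
for q in rects(P,.022,.06,(.34,.48,0,.40),12): print("seated",q)
try:
    env.grip(0.0)
    env.reach([.60,-.26,.33],down(r(45))); env.reach([.672,-.2242,.28],down(0)); st()
    env.movel([.672,-.2242,.143],velocity=.12,stop_force=10)
    h=env.movel([.604,-.2242,.143],velocity=.04,stop_force=15); print(h); st()
    x=env.get_state()["tcp_pos"]
    env.movel([x[0]+.02,x[1],.143],velocity=.1)
    env.movel([x[0]+.03,x[1],.33],velocity=.2); env.movel([.58,-.36,.36],velocity=.2)
except env.PlanningError as e: print("PE",e); st()
C,im,d=snap("wrist","w17"); P=cloud(C,d)
for q in rects(P,.06,.11,(.53,.7,-.25,-.15)): print("ball",q)
snap("scene","s17"); c=load("s17"); P=cloud(c[0],c[2])
for q in rects(P,.065,.11,(.53,.7,-.25,-.19),10): print("ball scene",q)
cv2.imwrite("pics/m17.png",cv2.resize(np.hstack([im,cv2.imread("pics/s17.png")]),(800,300),interpolation=cv2.INTER_AREA))
E
```

```text
seated (array([402.6, 235.2]), array([94.9, 27.1]), 7.4, np.int32(238), array([402.8, 234.5,  34.9]))
seated (array([425.6,  50.4]), array([56.1, 37. ]), 1.2, np.int32(205), array([426.8,  49.4,  44.5]))
t 70.4 tcp [ 0.6709 -0.2257  0.2805] q [-0.34  0.74  0.96  1.53 -0.63  1.2  -0.84] F [0.  0.1 0.7] op -0.0001 gf 0.0
True
t 73.2 tcp [ 0.6105 -0.2236  0.1427] q [-0.31  0.8   0.85  1.78 -0.75  0.92 -0.69] F [ 1.7 -1.1  1.4] op -0.0004 gf 1.1
ball (array([ 588.4, -224.5]), array([26.6, 25. ]), 44.9, np.int32(533), array([ 590.4, -226.7,   90.6]))
ball scene (array([ 584.6, -228.2]), array([22.2, 22.8]), 11.5, np.int32(93), array([ 581.5, -229.6,   87.7]))
```

View pics/m17.png

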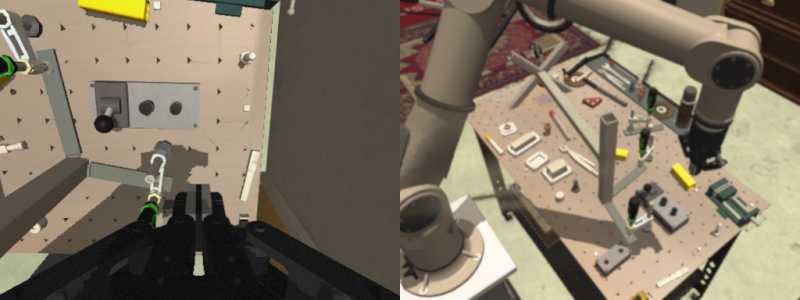

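```bash
python3 - <<'E'
from mv import *
try:
    env.reach([.645,-.2242,.30],down(0))
    env.movel([.645,-.2242,.141],velocity=.12,stop_force=10); st()
    h=env.movel([.600,-.2242,.141],velocity=.03,stop_force=28); print(h); st()
    x=env.get_state()["tcp_pos"]
    env.movel([x[0]+.02,x[1],.143],velocity=.1)
    env.movel([x[0]+.03,x[1],.33],velocity=.2); env.reach([.55,-.30,.38],down(r(90)))
    C,im,d=snap("wrist","w18"); P=cloud(C,d)
    for q in rects(P,.06,.11,(.53,.7,-.25,-.15)): print("ball",q)
    for q in rects(P,.052,.07,(.57,.65,-.37,-.25),20): print("pin",q)
except env.PlanningError as e: print("PE",e); st()
C,im,d=snap("top","t18"); P=cloud(C,d)
for q in rects(P,.019,.06,(.34,.48,0,.40),6): print("seated",q)
C,im,d=snap("scene","s18"); P=cloud(C,d)
for q in rects(P,.019,.06,(.34,.48,0,.40),6): print("seated",q)
E
```

```text
t 77.8 tcp [ 0.6454 -0.2245  0.1419] q [-0.3   0.84  0.85  1.69 -0.75  0.96 -0.73] F [ 1.  -0.2  0.3] op -0.0001 gf 0.0
True
t 79.1 tcp [ 0.6098 -0.2232  0.1421] q [-0.31  0.79  0.85  1.79 -0.75  0.9  -0.69] F [2.6 0.3 1.4] op 0.0001 gf 1.4
ball (array([ 587.5, -224. ]), array([25.9, 26.2]), 44.6, np.int32(465), array([ 586.1, -223.9,   91.8]))
pin (array([ 605.7, -279.6]), array([19.6, 19.2]), 88.5, np.int32(240), array([ 605.6, -279. ,   64.9]))
pin (array([ 604.9, -323.6]), array([16.7, 16.6]), 72.7, np.int32(175), array([ 604.8, -322.8,   64.6]))
seated (array([402.8, 235.5]), array([95.2, 26.8]), 7.1, np.int32(240), array([402.7, 234.4,  34.5]))
seated (array([425.6,  50.4]), array([56.5, 37. ]), 1.4, np.int32(204), array([426.8,  49.4,  44.6]))
seated (array([395.8, 347.1]), array([27.4, 21.9]), 14.9, np.int32(31), array([397.1, 346.7,  21.9]))
seated (array([398.7, 343.7]), array([28.7, 25.5]), 55.1, np.int32(38), array([400.7, 345.4,  22.4]))
seated (array([402.7, 232.3]), array([96.8, 34.3]), 7.6, np.int32(357), array([400.9, 226.8,  34.1]))
seated (array([427.5,  44.5]), array([43.7, 60.3]), 88.7, np.int32(370), array([426.8,  38.4,  42.9]))
```

```bash
python3 - <<'E'
from mv import *
env.dwell(.5); print(job.job_done())
E
```

```text
the job is handed in; nothing more can be done
None
```

The job is handed in: the large offcut, the long offcut and the hex nut are flat in their nests, both pins are fully home, and the lever was then pushed over to its stop; no small offcut (offcut_3) showed in any camera view, so I treated it as absent.

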